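# Sort the mixed handful after an analyser run

## Robot

A 6-joint arm with a two-finger parallel gripper is mounted at the origin on the work surface. World frame = base frame: x ahead of the robot, y to its left, z up, the work surface at z = 0. Lengths are in mm, angles in rad, forces in N, time in s.
With the tool pointing down it reaches from about 350 to 875 mm from the base axis. Payload 4.2 kg.
Tool frame: the origin (TCP) lies between the finger pads; the fingertips stand 25 mm ahead of it and the grasp point (between the pads) lies 6 mm ahead of it; z points along the fingers, y is the line along which they close (so a half turn about z gives the same grasp; the last joint's range is limited). The gripper opens to 85 mm and grips with 20 to 120 N. Pads are 22 mm wide; open, the fingers measure 114 mm over their backs; the gripper's body (76 mm by 85 mm) begins 54 mm behind the grasp point. The pads swing forward as they close: fully open they stand 13 mm farther back than shut.
Start: joints at [1.503, 0.385, 0.008, 0, -1.194, -0.259], TCP at [200.601, 591.911, 256.312] pointing down, gripper open.
Joint ranges: [-3.14, 3.14], [-1.21, 2.06], [-1.07, 1.41], [-3.16, 2.05], [-2.99, -0.16], [-3.1, 3.1]. Speed limits (rad/s): [2.79, 2.79, 3.14, 3.14, 3.14, 3.14].

## Interface

Orientations are given as a unit quaternion [x, y, z, w].
In Python, from bench import read_state, imaging, workorder, nets gives the robot as it stands.
- The arm moves only by the tool apply_moves, never from a script. Its argument "rows" is a list of rows, each an object with "hand": the opening, from -1 (shut) to 1 (fully open); "delta_pos": the shift along the tool's x, y, z in mm, a list of three; "yaw": the turn about the tool's z in rad. A call has 1 to 12 rows; each row is the pose to reach, as a shift and turn from the pose commanded when the call began, along the tool's axes at that moment; what a row does not reach only later rows make up. A row lasts 1/12 s, in which the tool goes at most 41.7 mm and 7.16 degrees, less where a joint would pass 70% of its speed; a pose out of reach is approached as far as the arm can. A call with a gripper value outside its range is refused whole. The fingers move at their own pace and stop on an object; the grip force is fixed at half the most. Time passes only in rows, so rows that repeat a pose let the fingers close. It gives the time, the measured TCP pose, the force, the opening and the grip force at its end, in the units of the state.
- read_state(): the state, without advancing time (a new reading comes with each control period).
- imaging.get_image(name): name is "side" or "top"; returns a dict with "pixels" (420x560x3 uint8, red, green, blue), "fx", "fy", "cx", "cy" (pixels), "dist" ([k1, k2, p1, p2, k3] as OpenCV has them; the pictures are not rectified), "xyz" and "rotation" of the camera in the world. Camera axes: x right, y down, z forward; pixel columns grow to the right and rows downward; lengths in mm; the calibration is good to about 2 mm. A picture is of the moment at which its call begins. There is no depth.
- workorder.job_done(): hands the job in; it is judged then, once.
Trained networks look in the newest picture that a camera, given by its name, has taken for a name from the list of things; names that differ only in an ending like _2 or _b are one class to them, and where a whole thing is asked for, a point or a joint stands for the part that bears it (a point fixed in the world has none). Each returns a list of dicts, best first, with "score" (0 to 1); they miss things now and then, are a little off and sometimes report something else, mostly with a low value. They report only what shows in the picture. A call takes as long as a camera call. They do not tell look-alikes from the thing itself.
- nets.find_in(camera, query): "location" ([row, column] in pixels, amid what is visible of it).
- nets.pinpoint(camera, query): "location" ([row, column] in pixels: a listed point, or the origin of a listed thing).
The state is a dict: "clock": time; "joints": joint angles; "joint_vel": joint speeds; "joint_efforts": joint torques, N m; "position": TCP position; "ee_rot": TCP orientation; "contact_force": force on the tool from outside, world axes, zero at the start; "wrist_torque": the same for the moment, N m; "gripper_width": finger opening in mm; "grasp_force": force on a finger pad.
Only numpy, scipy, OpenCV 4.12 (cv2) and the standard library are available. Lean on these libraries where they do the work, as an engineer would, in place of code of your own. Each camera call takes 0.05 s, during which the arm holds its last target. There are 200 camera calls.

## Task

Clear up after the run: stand the two amber glass vials upright in the black two-bay tray, one in each bay, lay the blue-headed sensor probe flat in the blue tray and the orange-headed one flat in the orange tray, and stand the empty white cup upright in the bare metal tray. Set the glass vials down gently rather than dropping them, and leave the green reference bottle standing where it is.

Things in the scene. Friction and masses are not known exactly. Their poses are not given: they have to be found in the camera images.
- vial_1: amber glass sample vial with a black screw cap and a paper band, standing upright: a plain cylinder of diameter 34 mm, 58 mm tall, 50 to 100 g. Origin at the centre of its underside, z up. The two vials are alike and either may take either bay
- vial_2: amber glass sample vial with a black screw cap and a paper band, standing upright: a plain cylinder of diameter 34 mm, 58 mm tall, 50 to 100 g. Origin at the centre of its underside, z up. The two vials are alike and either may take either bay
- probe_blue: sensor probe lying flat: a straight bar 84 mm long and 22 mm thick, white with blue band and a steel tip (+x end), and a square blue head 22 x 22 x 26 mm (-x end) which keeps it from rolling; 35 to 70 g, balanced near the middle. Origin on its centre line, half way along, thus 11 mm above what it lies on; its x axis runs along the bar. It may end up either way round and on any side
- probe_orange: sensor probe lying flat: a straight bar 84 mm long and 22 mm thick, white with orange band and a steel tip (+x end), and a square orange head 22 x 22 x 26 mm (-x end) which keeps it from rolling; 35 to 70 g, balanced near the middle. Origin on its centre line, half way along, thus 11 mm above what it lies on; its x axis runs along the bar. It may end up either way round and on any side
- cup: empty white plastic cup, open at the top, standing upright: outer diameter 47 mm at the foot and 51 mm at the rim, 50 mm tall, wall 3 mm, 30 to 55 g, stiff. Origin at the centre of its underside, z up
- vial_rack: fixed black two-bay tray for the vials, 84 mm (its x) by 155 mm (its y) outside and 14 mm high, walls 5 mm thick, floor 4 mm thick; a 5 mm divider of the same height across its middle (along its x axis) makes two bays, each 74 mm (x) by 70 mm (y) inside, centred 37.5 mm from the tray's centre along +y and -y. Origin under its centre at table level, z up
- blue_tray: fixed blue plastic open tray, 90 mm (its x) by 130 mm (its y) outside and 14 mm high, walls 5 mm thick, floor 4 mm thick; the inside is 80 x 120 mm. Origin under its centre at table level, z up. The probe fits lengthwise along the tray's y axis
- orange_tray: fixed orange plastic open tray, 90 mm (its x) by 130 mm (its y) outside and 14 mm high, walls 5 mm thick, floor 4 mm thick; the inside is 80 x 120 mm. Origin under its centre at table level, z up. The probe fits lengthwise along the tray's y axis
- wash_tray: fixed bare metal (grey aluminium) square tray for the cup, 100 x 100 mm outside and 14 mm high, walls 5 mm thick, floor 4 mm thick, inside 90 x 90 mm. Origin under its centre at table level, z up
- reference: bystander, to be left alone: green plastic reference bottle with a white paper band and a white cap, diameter 46 mm, 70 mm tall, loose, standing among the things to be sorted. Origin at the centre of its underside, z up
Not all that is in view belongs to the job. Leave any turquoise look-alike of the probe_blue alone.

How it is judged:
By the outcome, as a careful person would: the job done as asked, in the order asked, and still so for the second after the job is handed in, with the robot touching nothing.
It also fails if it takes over 109 s, if anything falls off the work surface, if the arm or the gripper's body presses on something with over 40 N, if the wrist force passes 120 N, or if a joint passes its speed limit or range.

## Working session

There is one attempt and no reset: what is moved stays moved. The work goes in short steps, Python scripts to look and compute and a tool call to move; the robot and the scene stay as the last step left them, time stands still between calls to the robot, and variables do not carry over. Pictures are saved under pics/ and viewed, at most 14 in all, crops included, and the job is handed in when it is done.

Besides the shell and the picture viewer there is one more tool, called after "Emit:" by a JSON object that holds its "method" and its "body". apply_moves: Moves the arm, as the interface text tells. Its arguments: {"type":"object","properties":{"rows":{"type":"array"}},"required":["rows"]}

```bash
mkdir -p pics; ls
cat > h.py <<'E'
import numpy as np, cv2
from bench import read_state, imaging, workorder, nets
from scipy.spatial.transform import Rotation as R
def snap(n,fn=None):
    im=imaging.get_image(n)
    if fn: cv2.imwrite('pics/'+fn,np.ascontiguousarray(im['pixels'][:,:,::-1]))
    return im
def cam(im):
    K=np.array([[im['fx'],0,im['cx']],[0,im['fy'],im['cy']],[0,0,1.]])
    r=np.array(im['rotation'],float)
    r=R.from_quat(r).as_matrix() if r.size==4 else r.reshape(3,3)
    return K,np.array(im['dist'],float),r,np.array(im['xyz'],float)
def toplane(im,rc,z):
    K,d,r,t=cam(im)
    u=cv2.undistortPoints(np.array([[[rc[1],rc[0]]]],float),K,d)[0,0]
    v=r@np.array([u[0],u[1],1]); return t+v*(z-t[2])/v[2]
def proj(im,P):
    K,d,r,t=cam(im)
    P=np.atleast_2d(np.array(P,float))
    p=cv2.projectPoints((P-t)@r,np.zeros(3),np.zeros(3),K,d)[0][:,0]
    return p[:,::-1]
E
python3 - <<'E'
from h import *
for n in('top','side'):
    im=snap(n,n+'0.png'); print(n,im['xyz'],np.array(im['rotation']).round(3).tolist(),im['fx'])
    for q in('vial_1','probe_blue','probe_orange','cup','vial_rack','blue_tray','orange_tray','wash_tray','reference'):
        z=11 if 'probe' in q else 0
        print(q,[(round(d['score'],2),np.round(d['location']).tolist(),toplane(im,d['location'],z)[:2].round().tolist()) for d in nets.pinpoint(n,q)][:4])
print(read_state())
E
```

```text
pics
top [ 3.48006335e+02 -8.97033430e-01  9.57543137e+02] [-0.694, 0.715, -0.054, 0.066] 418.8465097245393
vial_1 [(0.76, [273.0, 421.0], [364.0, -298.0]), (0.59, [243.0, 201.0], [446.0, 202.0]), (0.34, [193.0, 441.0], [545.0, -358.0])]
probe_blue [(0.95, [287.0, 265.0], [342.0, 54.0]), (0.87, [304.0, 200.0], [308.0, 201.0]), (0.8, [241.0, 260.0], [446.0, 65.0]), (0.7, [297.0, 351.0], [315.0, -135.0])]
probe_orange [(0.73, [244.0, 372.0], [430.0, -190.0])]
cup [(0.84, [233.0, 309.0], [461.0, -49.0])]
vial_rack [(0.72, [158.0, 335.0], [638.0, -116.0])]
blue_tray [(0.63, [208.0, 141.0], [532.0, 342.0])]
orange_tray [(0.9, [193.0, 444.0], [545.0, -365.0])]
wash_tray [(0.78, [162.0, 231.0], [636.0, 130.0])]
reference [(0.83, [280.0, 153.0], [363.0, 311.0]), (0.17, [208.0, 140.0], [533.0, 346.0])]
side [226.93813453 579.13050688 754.58361781] [-0.211, 0.911, -0.346, 0.071] 439.7706384008467
vial_1 [(0.6, [159.0, 382.0], [365.0, -307.0]), (0.57, [304.0, 266.0], [439.0, 202.0])]
probe_blue [(0.94, [324.0, 332.0], [307.0, 190.0]), (0.66, [249.0, 291.0], [449.0, 67.0]), (0.64, [278.0, 134.0]
[... 472 characters left out ...]
'joints': array([ 1.50259964e+00,  3.84724543e-01,  7.90028925e-03, -2.01591382e-05,
       -1.19402448e+00, -2.58584038e-01]), 'joint_vel': array([-0.00149322,  0.00171471,  0.00074225, -0.00154888, -0.00207689,
        0.00150725]), 'joint_efforts': array([-1.42974444e-03, -3.92092359e+01,  1.88619733e+01,  4.19073209e+00,
       -4.00221306e-04,  8.39395806e-07]), 'position': array([200.59590126, 591.90579099, 256.29436595]), 'ee_rot': array([ 9.86680861e-01, -1.62668000e-01, -6.83964063e-06,  2.69730580e-05]), 'contact_force': array([0.38712365, 0.58657559, 0.53416941]), 'wrist_torque': array([-0.02378925, -0.04242863,  0.02389802]), 'grasp_force': 0.0, 'gripper_width': 85.2394307477668}
```

View pics/top0.png

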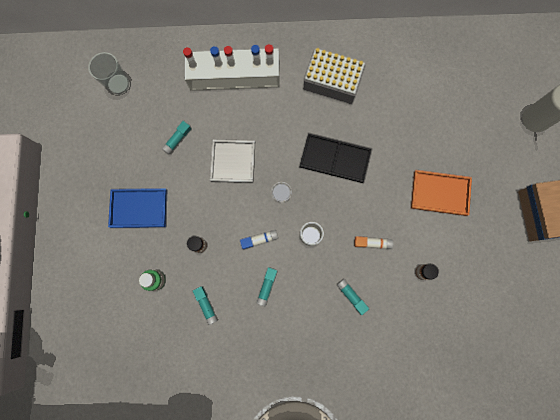

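View pics/side0.png

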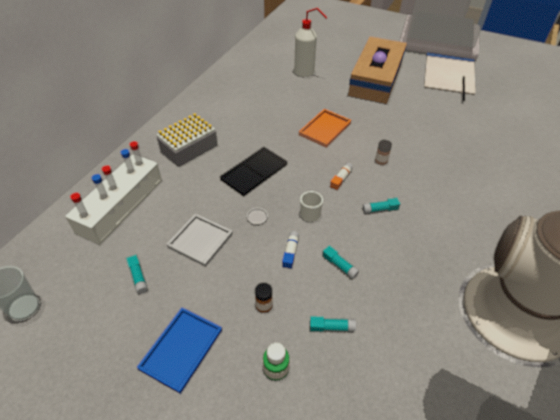

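The top view shows the real vials at about (244,196) and (271,429), the blue probe at (240,258), the orange probe at (242,373) and the cup at (234,311). It also shows four turquoise decoys, the bottle at (280,150) and the four trays. The side view agrees. Next I'll refine the poses by colour segmentation.

```bash
cat > m.py <<'E'
from h import *
def comps(im,mask,win,z):
    m=np.zeros_like(mask); r0,r1,c0,c1=win; m[r0:r1,c0:c1]=mask[r0:r1,c0:c1]
    n,l,s,c=cv2.connectedComponentsWithStats(m)
    k=1+np.argmax(s[1:,4]); pts=np.argwhere(l==k)
    W=np.array([toplane(im,p,z)[:2] for p in pts])
    (cx,cy),(w,h),a=cv2.minAreaRect(W.astype(np.float32))
    b=cv2.boxPoints(((cx,cy),(w,h),a)); e=[b[1]-b[0],b[2]-b[1]]; e=max(e,key=np.linalg.norm)
    return dict(n=len(pts),c=np.round([cx,cy],1).tolist(),mean=W.mean(0).round(1).tolist(),size=np.round([w,h]).tolist(),longdir=round(float(np.arctan2(e[1],e[0])),3))
def masks(im):
    h,s,v=cv2.split(cv2.cvtColor(np.ascontiguousarray(im['pixels']),cv2.COLOR_RGB2HSV))
    f=lambda x:x.astype(np.uint8)
    return dict(blue=f((h>104)&(h<130)&(s>140)),orange=f((h<18)&(s>150)&(v>120)),dark=f(v<50),white=f((v>150)&(s<50)),h=h,s=s,v=v)
if __name__=='__main__':
    for n,W in dict(top=dict(vA=('dark',58,(230,260,180,212)),vB=('dark',58,(258,285,412,445)),bhead=('blue',11,(225,255,235,256)),bwhite=('white',11,(225,255,235,285)),ohead=('orange',11,(230,255,350,368)),owhite=('white',11,(230,255,350,400)),
        btray=('blue',8,(180,235,100,175)),otray=('orange',8,(165,220,405,480)),rack=('dark',8,(125,190,292,380)),wash=('white',8,(135,188,205,262)),cup=('white',48,(215,252,292,330))),
      side=dict(vA=('dark',58,(278,300,250,280)),vB=('dark',58,(138,153,370,396)),bhead=('blue',11,(244,270,280,302)),bwhite=('white',11,(225,270,280,305)),ohead=('orange',11,(174,192,328,345)),owhite=('white',11,(160,190,330,360)),
        btray=('blue',8,(300,395,130,230)),otray=('orange',8,(105,150,295,358)),rack=('dark',8,(145,198,215,292)),wash=('white',8,(210,268,160,238)),cup=('white',45,(188,225,296,328)))).items():
        im=snap(n); M=masks(im)
        for k,(q,z,w) in W.items():
            try: print(n,k,comps(im,M[q],w,z))
            except Exception as e: print(n,k,e)
E
python3 m.py
```

```text
top vA {'n': 99, 'c': [438.0, 202.6], 'mean': [439.8, 203.6], 'size': [31.0, 33.0], 'longdir': -1.566}
top vB {'n': 121, 'c': [366.1, -296.1], 'mean': [365.7, -297.3], 'size': [34.0, 29.0], 'longdir': 1.542}
top bhead {'n': 100, 'c': [442.0, 95.7], 'mean': [442.0, 95.5], 'size': [22.0, 23.0], 'longdir': -1.32}
top bwhite {'n': 113, 'c': [449.7, 68.3], 'mean': [449.6, 68.0], 'size': [19.0, 31.0], 'longdir': -1.32}
top ohead {'n': 108, 'c': [437.4, -163.2], 'mean': [437.3, -163.6], 'size': [25.0, 20.0], 'longdir': 1.541}
top owhite {'n': 107, 'c': [435.4, -192.4], 'mean': [434.8, -192.3], 'size': [29.0, 18.0], 'longdir': 1.541}
top btray {'n': 2145, 'c': [531.0, 348.3], 'mean': [530.8, 348.4], 'size': [134.0, 90.0], 'longdir': 1.541}
top otray {'n': 2057, 'c': [545.8, -356.9], 'mean': [545.0, -354.8], 'size': [131.0, 90.0], 'longdir': 1.404}
top rack {'n': 2059, 'c': [636.3, -115.5], 'mean': [638.5, -116.4], 'size': [153.0, 86.0], 'longdir': 1.28}
top wash {'n': 1637, 'c': [639.4, 127.2], 'mean': [637.3, 126.0], 'size': [101.0, 100.0], 'longdir': 1.509}
top cup {'n': 351, 'c': [455.7, 
[... 506 characters left out ...]
3], 'size': [26.0, 23.0], 'longdir': 1.381}
side owhite {'n': 623, 'c': [428.7, -198.5], 'mean': [426.7, -205.1], 'size': [73.0, 107.0], 'longdir': -1.187}
side btray {'n': 3598, 'c': [532.5, 349.5], 'mean': [531.9, 352.8], 'size': [130.0, 91.0], 'longdir': 1.552}
side otray {'n': 980, 'c': [545.9, -354.8], 'mean': [545.6, -353.1], 'size': [132.0, 92.0], 'longdir': 1.403}
side rack {'n': 1421, 'c': [636.4, -111.6], 'mean': [637.3, -105.4], 'size': [154.0, 86.0], 'longdir': 1.279}
side wash {'n': 3174, 'c': [648.9, 129.3], 'mean': [656.3, 126.2], 'size': [176.0, 156.0], 'longdir': 0.464}
side cup {'n': 558, 'c': [448.4, -36.3], 'mean': [450.1, -44.3], 'size': [70.0, 109.0], 'longdir': -1.136}
```

```bash
cat > d.py <<'E'
import sys
from h import *
s=read_state(); r=R.from_quat(s['ee_rot']).as_matrix(); p=s['position']
psi=np.arctan2(r[1,0],r[0,0])
print('t',round(s['clock'],2),'pos',p.round(1),'psi',round(psi,3),'w',round(s['gripper_width'],1),'F',np.round(s['contact_force'],1),'gf',round(s['grasp_force'],1),'j1,j6',s['joints'][[0,5]].round(2))
for a in sys.argv[1:]:
    x,y,z,q=map(float,a.split(','))
    dq=(q-psi+np.pi)%(2*np.pi)-np.pi
    print(a,(r.T@(np.array([x,y,z])-p)).round(1).tolist(),'yaw',round(-dq,3))
E
python3 d.py 439,205,150,-1.6 439,205,42,-1.6
```

```text
t 1.1 pos [200.6 591.9 256.3] psi -0.327 w 85.3 F [ 0.2 -0.7 -0.3] gf 0.0 j1,j6 [ 1.5  -0.26]
439,205,150,-1.6 [350.0, 289.9, 106.3] yaw 1.273
439,205,42,-1.6 [350.0, 289.9, 214.3] yaw 1.273
```

Emit:
{"method": "apply_moves", "body": {"rows": [{"hand":1,"delta_pos":[350,290,106],"yaw":1.273},{"hand":1,"delta_pos":[350,290,106],"yaw":1.273},{"hand":1,"delta_pos":[350,290,106],"yaw":1.273},{"hand":1,"delta_pos":[350,290,106],"yaw":1.273},{"hand":1,"delta_pos":[350,290,106],"yaw":1.273},{"hand":1,"delta_pos":[350,290,106],"yaw":1.273},{"hand":1,"delta_pos":[350,290,106],"yaw":1.273},{"hand":1,"delta_pos":[350,290,106],"yaw":1.273},{"hand":1,"delta_pos":[350,290,106],"yaw":1.273},{"hand":1,"delta_pos":[350,290,106],"yaw":1.273},{"hand":1,"delta_pos":[350,290,106],"yaw":1.273},{"hand":1,"delta_pos":[350,290,106],"yaw":1.273}]}}

```text
clock: 2.1
position: [439.7, 200.3, 148.9]
ee_rot: [-0.695, 0.719, 0.0, -0.002]
contact_force: [-0.3, 0.1, -0.1]
gripper_width: 85.7
grasp_force: 0.0
```

```bash
python3 d.py 439,205,42,-1.6; python3 -c "
from h import *
snap('side','s1.png')"
```

```text
t 2.1 pos [439.7 200.3 148.9] psi -1.606 w 85.7 F [-0.3  0.1 -0.1] gf 0.0 j1,j6 [ 0.76 -0.8 ]
439,205,42,-1.6 [-4.9, 0.6, 106.9] yaw -0.006
```

View pics/s1.png

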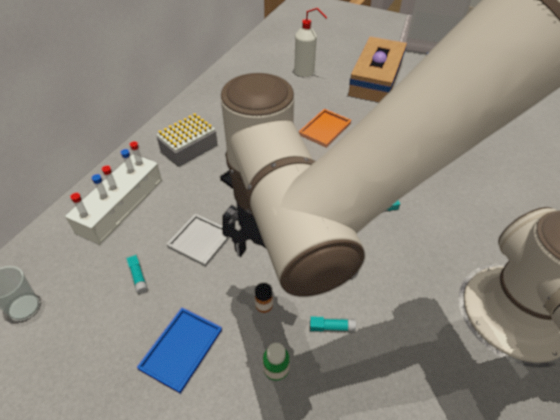

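The side view shows the arm over the near vial at pixel (297,264), with nothing touched. I'll descend relative to the commanded pose and grip.

Emit:
{"method": "apply_moves", "body": {"rows": [{"hand":1,"delta_pos":[0,0,30],"yaw":0},{"hand":1,"delta_pos":[0,0,60],"yaw":0},{"hand":1,"delta_pos":[0,0,85],"yaw":0},{"hand":1,"delta_pos":[0,0,100],"yaw":0},{"hand":1,"delta_pos":[0,0,106],"yaw":0},{"hand":1,"delta_pos":[0,0,106],"yaw":0},{"hand":0.2,"delta_pos":[0,0,106],"yaw":0},{"hand":-0.4,"delta_pos":[0,0,106],"yaw":0},{"hand":-1,"delta_pos":[0,0,106],"yaw":0},{"hand":-1,"delta_pos":[0,0,106],"yaw":0},{"hand":-1,"delta_pos":[0,0,106],"yaw":0},{"hand":-1,"delta_pos":[0,0,106],"yaw":0}]}}

```text
clock: 3.15
position: [439.7, 205.5, 45.5]
ee_rot: [-0.697, 0.717, -0.0, 0.001]
contact_force: [-1.3, -0.7, 6.8]
gripper_width: 32.9
grasp_force: 59.1
```

```bash
python3 d.py
```

```text
t 3.15 pos [439.7 205.5  45.5] psi -1.599 w 32.9 F [-1.3 -0.7  6.8] gf 59.1 j1,j6 [ 0.77 -0.8 ]
```

```bash
python3 d.py 647,-78,130,-1.86
```

```text
t 3.15 pos [439.7 205.5  45.5] psi -1.599 w 32.9 F [-1.3 -0.7  6.8] gf 59.1 j1,j6 [ 0.77 -0.8 ]
647,-78,130,-1.86 [277.4, -215.5, -84.5] yaw 0.261
```

Emit:
{"method": "apply_moves", "body": {"rows": [{"hand":-1,"delta_pos":[0,0,-25],"yaw":0},{"hand":-1,"delta_pos":[0,0,-60],"yaw":0},{"hand":-1,"delta_pos":[10,-8,-86],"yaw":0},{"hand":-1,"delta_pos":[36,-28,-86],"yaw":0.1},{"hand":-1,"delta_pos":[67,-52,-86],"yaw":0.2},{"hand":-1,"delta_pos":[99,-77,-86],"yaw":0.26},{"hand":-1,"delta_pos":[131,-102,-86],"yaw":0.26},{"hand":-1,"delta_pos":[163,-127,-86],"yaw":0.26},{"hand":-1,"delta_pos":[195,-152,-86],"yaw":0.26},{"hand":-1,"delta_pos":[227,-176,-86],"yaw":0.26},{"hand":-1,"delta_pos":[258,-200,-86],"yaw":0.26},{"hand":-1,"delta_pos":[277,-215,-86],"yaw":0.26}]}}

```text
clock: 4.15
position: [647.2, -81.6, 129.9]
ee_rot: [-0.597, 0.802, -0.0, -0.0]
contact_force: [0.7, 0.8, -0.4]
gripper_width: 32.6
grasp_force: 59.8
```

Emit:
{"method": "apply_moves", "body": {"rows": [{"hand":-1,"delta_pos":[0,0,0],"yaw":0},{"hand":-1,"delta_pos":[0,0,0],"yaw":0},{"hand":-1,"delta_pos":[0,0,0],"yaw":0}]}}

```text
clock: 4.4
position: [645.0, -78.0, 129.7]
ee_rot: [-0.598, 0.802, 0.001, -0.001]
contact_force: [0.5, 0.5, -0.4]
gripper_width: 32.8
grasp_force: 59.9
```

```bash
python3 d.py 647,-78,50,-1.86;  python3 -c "
from h import *
snap('side','s2.png')"
```

```text
t 4.4 pos [645.  -78.  129.7] psi -1.86 w 32.8 F [ 0.5  0.5 -0.4] gf 59.9 j1,j6 [ 0.13 -0.42]
647,-78,50,-1.86 [-0.6, -2.0, 79.7] yaw -0.0
```

View pics/s2.png

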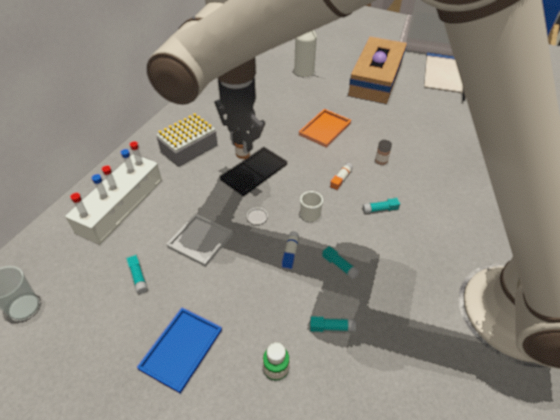

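The vial is held at about pixel (150,242), above the tray's near bay. I'll lower it gently and watch the force.

Emit:
{"method": "apply_moves", "body": {"rows": [{"hand":-1,"delta_pos":[0,-2,20],"yaw":0},{"hand":-1,"delta_pos":[0,-2,45],"yaw":0},{"hand":-1,"delta_pos":[0,-2,62],"yaw":0},{"hand":-1,"delta_pos":[0,-2,70],"yaw":0},{"hand":-1,"delta_pos":[0,-2,74],"yaw":0},{"hand":-1,"delta_pos":[0,-2,76],"yaw":0},{"hand":-1,"delta_pos":[0,-2,77],"yaw":0},{"hand":-1,"delta_pos":[0,-2,78],"yaw":0},{"hand":-1,"delta_pos":[0,-2,79],"yaw":0}]}}

```text
clock: 5.2
position: [648.5, -78.6, 52.5]
ee_rot: [-0.598, 0.801, -0.001, 0.001]
contact_force: [0.3, -0.1, -1.0]
gripper_width: 33.0
grasp_force: 59.9
```

Emit:
{"method": "apply_moves", "body": {"rows": [{"hand":-1,"delta_pos":[0,0,0.5],"yaw":0},{"hand":-1,"delta_pos":[0,0,1],"yaw":0},{"hand":-1,"delta_pos":[0,0,1.5],"yaw":0},{"hand":-1,"delta_pos":[0,0,1.5],"yaw":0}]}}

```text
clock: 5.53
position: [647.8, -78.8, 49.9]
ee_rot: [-0.598, 0.802, -0.0, 0.0]
contact_force: [0.2, -0.6, -1.5]
gripper_width: 32.9
grasp_force: 59.9
```

Emit:
{"method": "apply_moves", "body": {"rows": [{"hand":-1,"delta_pos":[0,0,0.5],"yaw":0},{"hand":-1,"delta_pos":[0,0,1],"yaw":0},{"hand":-1,"delta_pos":[0,0,1],"yaw":0}]}}

```text
clock: 5.78
position: [647.9, -78.9, 49.6]
ee_rot: [-0.598, 0.801, -0.0, 0.0]
contact_force: [-1.7, -0.5, 3.6]
gripper_width: 33.0
grasp_force: 60.2
```

Emit:
{"method": "apply_moves", "body": {"rows": [{"hand":-0.1,"delta_pos":[0,0,0],"yaw":0},{"hand":0.1,"delta_pos":[0,0,0],"yaw":0},{"hand":0.3,"delta_pos":[0,0,0],"yaw":0},{"hand":0.3,"delta_pos":[0,0,0],"yaw":0},{"hand":0.3,"delta_pos":[0,0,-10],"yaw":0},{"hand":0.3,"delta_pos":[0,0,-35],"yaw":0},{"hand":0.3,"delta_pos":[0,0,-70],"yaw":0},{"hand":0.3,"delta_pos":[0,0,-100],"yaw":0},{"hand":0.3,"delta_pos":[0,0,-100],"yaw":0}]}}

```text
clock: 6.53
position: [652.0, -79.0, 157.4]
ee_rot: [-0.599, 0.801, -0.005, 0.006]
contact_force: [1.0, 0.1, 1.4]
gripper_width: 55.5
grasp_force: 0.0
```

```bash
python3 d.py 366,-296,150,-1.6
```

```text
t 6.53 pos [652.  -79.  157.4] psi -1.858 w 55.5 F [1.  0.1 1.4] gf 0.0 j1,j6 [ 0.13 -0.42]
366,-296,150,-1.6 [289.2, 212.9, 3.4] yaw -0.258
```

Emit:
{"method": "apply_moves", "body": {"rows": [{"hand":1,"delta_pos":[15,11,0],"yaw":0},{"hand":1,"delta_pos":[45,32,0],"yaw":-0.1},{"hand":1,"delta_pos":[78,56,0],"yaw":-0.2},{"hand":1,"delta_pos":[111,80,0],"yaw":-0.26},{"hand":1,"delta_pos":[144,104,0],"yaw":-0.26},{"hand":1,"delta_pos":[177,128,0],"yaw":-0.26},{"hand":1,"delta_pos":[210,151,0],"yaw":-0.26},{"hand":1,"delta_pos":[243,175,0],"yaw":-0.26},{"hand":1,"delta_pos":[272,196,0],"yaw":-0.26},{"hand":1,"delta_pos":[288,208,0],"yaw":-0.26},{"hand":1,"delta_pos":[288,208,0],"yaw":-0.26},{"hand":1,"delta_pos":[288,208,0],"yaw":-0.26}]}}

```text
clock: 7.53
position: [365.8, -296.3, 149.6]
ee_rot: [-0.696, 0.718, -0.001, 0.0]
contact_force: [1.0, -0.8, -0.2]
gripper_width: 85.5
grasp_force: 0.0
```

```bash
python3 d.py 366,-296,44,-1.6;  python3 -c "
from h import *
snap('side','s3.png')"
```

```text
t 7.53 pos [ 365.8 -296.3  149.6] psi -1.602 w 85.5 F [ 1.  -0.8 -0.2] gf 0.0 j1,j6 [-0.33  0.3 ]
366,-296,44,-1.6 [-0.3, 0.0, 105.6] yaw -0.002
```

View pics/s3.png

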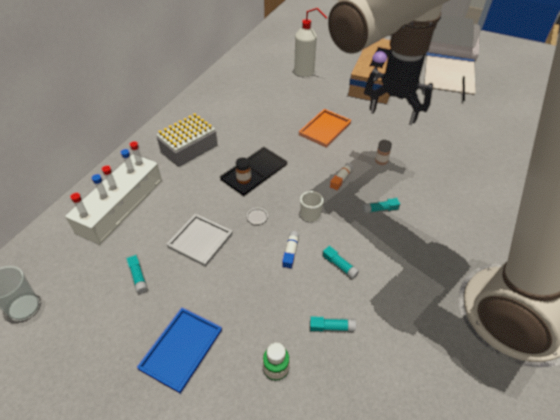

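Vial 1 stands in the near bay at pixel (172,243). The second vial's cap is at (147,384) and the open gripper is over it. I'll descend and grip.

Emit:
{"method": "apply_moves", "body": {"rows": [{"hand":1,"delta_pos":[1,0,30],"yaw":0},{"hand":1,"delta_pos":[1,0,60],"yaw":0},{"hand":1,"delta_pos":[1,0,85],"yaw":0},{"hand":1,"delta_pos":[1,0,100],"yaw":0},{"hand":1,"delta_pos":[1,0,105],"yaw":0},{"hand":1,"delta_pos":[1,0,105],"yaw":0},{"hand":0.2,"delta_pos":[1,0,105],"yaw":0},{"hand":-0.4,"delta_pos":[1,0,105],"yaw":0},{"hand":-1,"delta_pos":[1,0,105],"yaw":0},{"hand":-1,"delta_pos":[1,0,105],"yaw":0},{"hand":-1,"delta_pos":[1,0,105],"yaw":0},{"hand":-1,"delta_pos":[1,0,105],"yaw":0}]}}

```text
clock: 8.58
position: [367.0, -296.8, 44.9]
ee_rot: [-0.697, 0.717, -0.001, 0.0]
contact_force: [-1.3, 2.2, 6.3]
gripper_width: 33.1
grasp_force: 59.1
```

```bash
python3 d.py 625.6,-150,130,-1.86
```

```text
t 8.58 pos [ 367.  -296.8   44.9] psi -1.599 w 33.1 F [-1.3  2.2  6.3] gf 59.1 j1,j6 [-0.33  0.31]
625.6,-150,130,-1.86 [-154.1, -254.5, -84.7] yaw 0.261
```

Emit:
{"method": "apply_moves", "body": {"rows": [{"hand":-1,"delta_pos":[0,0,-25],"yaw":0},{"hand":-1,"delta_pos":[0,0,-60],"yaw":0},{"hand":-1,"delta_pos":[-6,-10,-85],"yaw":0},{"hand":-1,"delta_pos":[-20,-33,-85],"yaw":0.1},{"hand":-1,"delta_pos":[-38,-63,-85],"yaw":0.2},{"hand":-1,"delta_pos":[-56,-93,-85],"yaw":0.26},{"hand":-1,"delta_pos":[-75,-124,-85],"yaw":0.26},{"hand":-1,"delta_pos":[-94,-155,-85],"yaw":0.26},{"hand":-1,"delta_pos":[-113,-186,-85],"yaw":0.26},{"hand":-1,"delta_pos":[-132,-217,-85],"yaw":0.26},{"hand":-1,"delta_pos":[-146,-241,-85],"yaw":0.26},{"hand":-1,"delta_pos":[-154,-254,-85],"yaw":0.26}]}}

```text
clock: 9.58
position: [627.3, -148.2, 128.4]
ee_rot: [-0.599, 0.801, -0.0, 0.0]
contact_force: [0.1, -0.8, -0.0]
gripper_width: 32.6
grasp_force: 59.7
```

Emit:
{"method": "apply_moves", "body": {"rows": [{"hand":-1,"delta_pos":[0,0,0],"yaw":0},{"hand":-1,"delta_pos":[0,0,0],"yaw":0},{"hand":-1,"delta_pos":[0,0,20],"yaw":0},{"hand":-1,"delta_pos":[0,0,45],"yaw":0},{"hand":-1,"delta_pos":[0,0,62],"yaw":0},{"hand":-1,"delta_pos":[0,0,70],"yaw":0},{"hand":-1,"delta_pos":[0,0,74],"yaw":0},{"hand":-1,"delta_pos":[0,0,76],"yaw":0},{"hand":-1,"delta_pos":[0,0,77],"yaw":0},{"hand":-1,"delta_pos":[0,0,78],"yaw":0},{"hand":-1,"delta_pos":[0,0,78],"yaw":0}]}}

```text
clock: 10.5
position: [625.1, -150.0, 51.8]
ee_rot: [-0.598, 0.802, -0.001, 0.001]
contact_force: [-0.8, 0.2, -1.1]
gripper_width: 33.2
grasp_force: 59.7
```

Contact is expected near z = 49.

Emit:
{"method": "apply_moves", "body": {"rows": [{"hand":-1,"delta_pos":[0,0,0.5],"yaw":0},{"hand":-1,"delta_pos":[0,0,1],"yaw":0},{"hand":-1,"delta_pos":[0,0,1.5],"yaw":0},{"hand":-1,"delta_pos":[0,0,2],"yaw":0},{"hand":-1,"delta_pos":[0,0,2],"yaw":0}]}}

```text
clock: 10.92
position: [624.8, -150.0, 49.0]
ee_rot: [-0.598, 0.802, -0.0, 0.0]
contact_force: [-0.4, 0.6, -0.2]
gripper_width: 33.1
grasp_force: 60.0
```

Emit:
{"method": "apply_moves", "body": {"rows": [{"hand":-1,"delta_pos":[0,0,0.5],"yaw":0},{"hand":-1,"delta_pos":[0,0,0.7],"yaw":0},{"hand":-1,"delta_pos":[0,0,0.7],"yaw":0}]}}

```text
clock: 11.17
position: [624.8, -149.9, 49.0]
ee_rot: [-0.598, 0.801, -0.0, 0.0]
contact_force: [-1.7, 1.8, 5.2]
gripper_width: 32.7
grasp_force: 60.2
```

Emit:
{"method": "apply_moves", "body": {"rows": [{"hand":-0.1,"delta_pos":[0,0,0],"yaw":0},{"hand":0.1,"delta_pos":[0,0,0],"yaw":0},{"hand":0.3,"delta_pos":[0,0,0],"yaw":0},{"hand":0.3,"delta_pos":[0,0,0],"yaw":0},{"hand":0.3,"delta_pos":[0,0,-10],"yaw":0},{"hand":0.3,"delta_pos":[0,0,-35],"yaw":0},{"hand":0.3,"delta_pos":[0,0,-70],"yaw":0},{"hand":0.3,"delta_pos":[0,0,-95],"yaw":0},{"hand":0.3,"delta_pos":[0,0,-95],"yaw":0},{"hand":0.3,"delta_pos":[0,0,-95],"yaw":0},{"hand":0.3,"delta_pos":[0,0,-95],"yaw":0}]}}

```text
clock: 12.08
position: [624.2, -149.9, 143.2]
ee_rot: [-0.598, 0.802, 0.0, 0.0]
contact_force: [0.2, -0.6, -0.1]
gripper_width: 55.2
grasp_force: 0.0
```

```bash
python3 d.py 449.7,68,130,-1.32
```

```text
t 12.08 pos [ 624.2 -149.9  143.2] psi -1.86 w 55.2 F [ 0.2 -0.6 -0.1] gf 0.0 j1,j6 [ 0.02 -0.3 ]
449.7,68,130,-1.32 [-159.0, 229.4, 13.3] yaw -0.54
```

Emit:
{"method": "apply_moves", "body": {"rows": [{"hand":0.3,"delta_pos":[-10,14,0],"yaw":-0.1},{"hand":0.3,"delta_pos":[-30,43,0],"yaw":-0.2},{"hand":0.3,"delta_pos":[-52,75,0],"yaw":-0.3},{"hand":0.3,"delta_pos":[-74,107,0],"yaw":-0.4},{"hand":0.3,"delta_pos":[-96,139,0],"yaw":-0.5},{"hand":0.3,"delta_pos":[-118,170,0],"yaw":-0.54},{"hand":0.3,"delta_pos":[-140,202,0],"yaw":-0.54},{"hand":0.3,"delta_pos":[-153,221,10],"yaw":-0.54},{"hand":0.3,"delta_pos":[-159,229,13],"yaw":-0.54},{"hand":0.3,"delta_pos":[-159,229,13],"yaw":-0.54},{"hand":0.3,"delta_pos":[-159,229,13],"yaw":-0.54},{"hand":0.3,"delta_pos":[-159,229,13],"yaw":-0.54}]}}

```text
clock: 13.08
position: [451.3, 67.3, 130.0]
ee_rot: [0.79, -0.613, 0.0, 0.0]
contact_force: [0.1, -0.4, 0.1]
gripper_width: 55.4
grasp_force: 0.0
```

```bash
python3 d.py 449.7,68,29,-1.32;  python3 -c "
from h import *
snap('side','s4.png')"
```

```text
t 13.08 pos [451.3  67.3 130. ] psi -1.32 w 55.4 F [ 0.1 -0.4  0.1] gf 0.0 j1,j6 [ 0.51 -0.26]
449.7,68,29,-1.32 [-1.1, 1.3, 101.0] yaw -0.0
```

View pics/s4.png

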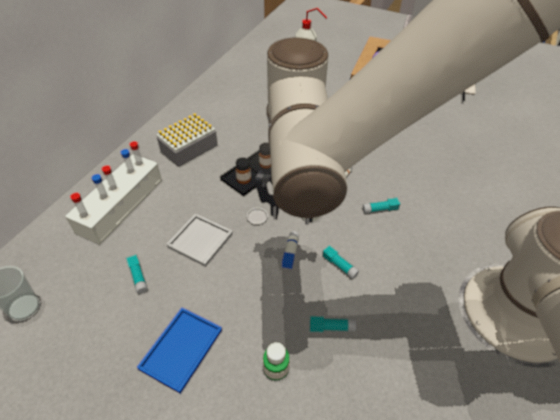

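Both vials stand in their bays, at pixels (172,243) and (155,265). The gripper is over the blue probe at (250,291).

Emit:
{"method": "apply_moves", "body": {"rows": [{"hand":0.3,"delta_pos":[0,0,30],"yaw":0},{"hand":0.3,"delta_pos":[0,0,60],"yaw":0},{"hand":0.3,"delta_pos":[0,0,85],"yaw":0},{"hand":0.3,"delta_pos":[0,0,97],"yaw":0},{"hand":0.3,"delta_pos":[0,0,101],"yaw":0},{"hand":0.3,"delta_pos":[0,0,101],"yaw":0},{"hand":-0.1,"delta_pos":[0,0,101],"yaw":0},{"hand":-0.4,"delta_pos":[0,0,101],"yaw":0},{"hand":-1,"delta_pos":[0,0,101],"yaw":0},{"hand":-1,"delta_pos":[0,0,101],"yaw":0},{"hand":-1,"delta_pos":[0,0,101],"yaw":0},{"hand":-1,"delta_pos":[0,0,101],"yaw":0}]}}

```text
clock: 14.13
position: [451.4, 68.0, 30.4]
ee_rot: [0.79, -0.613, 0.001, -0.001]
contact_force: [0.1, -1.7, 6.8]
gripper_width: 19.5
grasp_force: 58.9
```

```bash
python3 d.py 531,348.5,130,-1.597
```

```text
t 14.13 pos [451.4  68.   30.4] psi -1.319 w 19.5 F [ 0.1 -1.7  6.8] gf 58.9 j1,j6 [ 0.51 -0.26]
531,348.5,130,-1.597 [-251.9, -147.2, -99.1] yaw 0.278
```

Emit:
{"method": "apply_moves", "body": {"rows": [{"hand":-1,"delta_pos":[0,0,-15],"yaw":0},{"hand":-1,"delta_pos":[0,0,-40],"yaw":0},{"hand":-1,"delta_pos":[0,0,-75],"yaw":0},{"hand":-1,"delta_pos":[0,0,-99],"yaw":0},{"hand":-1,"delta_pos":[0,0,-99],"yaw":0}]}}

```text
clock: 14.55
position: [453.4, 69.1, 133.3]
ee_rot: [0.79, -0.613, 0.003, -0.005]
contact_force: [0.3, -0.6, -1.0]
gripper_width: 19.6
grasp_force: 58.9
```

```bash
python3 d.py 531,348.5,130,-1.597; python3 -c "
from h import *
im=snap('side'); p=proj(im,read_state()['position'])[0]; print(p)
c=im['pixels'][150:300,210:410,::-1]; cv2.imwrite('pics/s5.png',cv2.resize(c,None,fx=3,fy=3))"
```

```text
t 14.55 pos [453.4  69.1 133.3] psi -1.318 w 19.6 F [ 0.3 -0.6 -1. ] gf 58.9 j1,j6 [ 0.51 -0.26]
531,348.5,130,-1.597 [-251.2, -144.8, 5.5] yaw 0.279
[210.59633423 291.12308009]
```

View pics/s5.png

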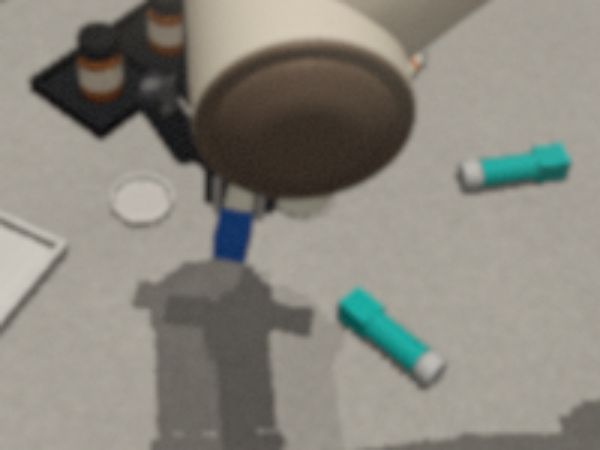

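The crop shows the blue head and bar gripped level and off the table. I'll carry it to the blue tray.

Emit:
{"method": "apply_moves", "body": {"rows": [{"hand":-1,"delta_pos":[-8,-5,0],"yaw":0.02},{"hand":-1,"delta_pos":[-28,-16,0],"yaw":0.05},{"hand":-1,"delta_pos":[-56,-33,0],"yaw":0.1},{"hand":-1,"delta_pos":[-86,-50,0],"yaw":0.15},{"hand":-1,"delta_pos":[-116,-68,0],"yaw":0.2},{"hand":-1,"delta_pos":[-146,-85,0],"yaw":0.25},{"hand":-1,"delta_pos":[-176,-103,0],"yaw":0.278},{"hand":-1,"delta_pos":[-206,-120,0],"yaw":0.278},{"hand":-1,"delta_pos":[-230,-134,0],"yaw":0.278},{"hand":-1,"delta_pos":[-246,-144,0],"yaw":0.278},{"hand":-1,"delta_pos":[-252,-147,0],"yaw":0.278},{"hand":-1,"delta_pos":[-252,-147,0],"yaw":0.278}]}}

```text
clock: 15.6
position: [529.7, 349.2, 126.2]
ee_rot: [-0.698, 0.716, 0.0, -0.001]
contact_force: [0.6, 0.1, -0.9]
gripper_width: 19.6
grasp_force: 58.9
```

Emit:
{"method": "apply_moves", "body": {"rows": [{"hand":-1,"delta_pos":[0,0,0],"yaw":0},{"hand":-1,"delta_pos":[0,0,0],"yaw":0}]}}

```text
clock: 15.77
position: [529.5, 346.8, 127.4]
ee_rot: [-0.697, 0.717, 0.0, -0.001]
contact_force: [-0.5, 0.3, -0.1]
gripper_width: 19.9
grasp_force: 58.9
```

```bash
python3 d.py 531,348.5,34,-1.597; python3 -c "
from h import *
im=snap('side'); p=proj(im,read_state()['position'])[0]; print(p)
cv2.imwrite('pics/s6.png',cv2.resize(im['pixels'][220:400,80:320,::-1],None,fx=3,fy=3))"
```

```text
t 15.77 pos [529.5 346.8 127.4] psi -1.599 w 19.9 F [-0.5  0.3 -0.1] gf 58.9 j1,j6 [ 0.83 -0.86]
531,348.5,34,-1.597 [-1.8, -1.6, 93.4] yaw -0.002
[313.39619136 170.71125812]
```

View pics/s6.png

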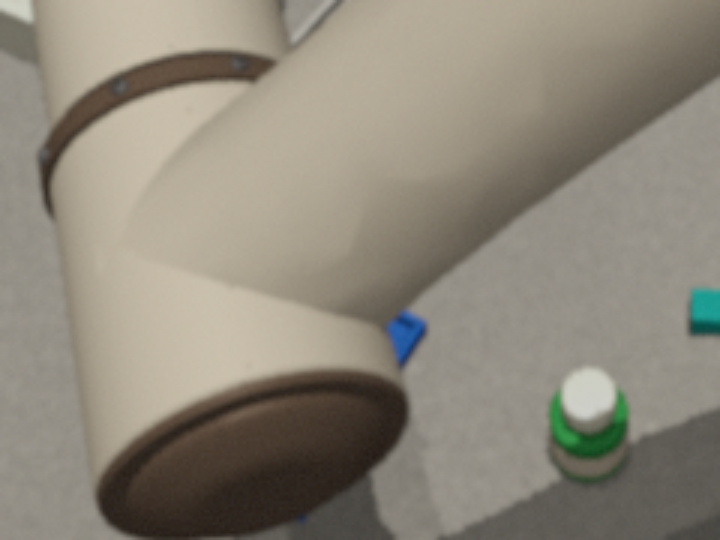

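The arm hides the tray, and the grip width of 19.9 mm shows the probe is still held. I'll lower it.

Emit:
{"method": "apply_moves", "body": {"rows": [{"hand":-1,"delta_pos":[0,0,20],"yaw":0},{"hand":-1,"delta_pos":[0,0,45],"yaw":0},{"hand":-1,"delta_pos":[0,0,68],"yaw":0},{"hand":-1,"delta_pos":[0,0,82],"yaw":0},{"hand":-1,"delta_pos":[0,0,88],"yaw":0},{"hand":-1,"delta_pos":[0,0,90],"yaw":0},{"hand":-1,"delta_pos":[0,0,91],"yaw":0},{"hand":-1,"delta_pos":[0,0,92],"yaw":0},{"hand":-1,"delta_pos":[0,0,92],"yaw":0}]}}

```text
clock: 16.57
position: [530.8, 348.6, 37.3]
ee_rot: [-0.697, 0.717, 0.0, 0.001]
contact_force: [-0.6, -0.1, 0.0]
gripper_width: 20.1
grasp_force: 58.9
```

Emit:
{"method": "apply_moves", "body": {"rows": [{"hand":-1,"delta_pos":[0,0,0.5],"yaw":0},{"hand":-1,"delta_pos":[0,0,1],"yaw":0},{"hand":-1,"delta_pos":[0,0,1.5],"yaw":0},{"hand":-1,"delta_pos":[0,0,2],"yaw":0},{"hand":-1,"delta_pos":[0,0,2.5],"yaw":0},{"hand":-1,"delta_pos":[0,0,2.5],"yaw":0}]}}

```text
clock: 17.07
position: [530.4, 348.4, 34.5]
ee_rot: [-0.698, 0.716, -0.0, 0.0]
contact_force: [-2.1, -0.4, 5.1]
gripper_width: 20.0
grasp_force: 59.4
```

Emit:
{"method": "apply_moves", "body": {"rows": [{"hand":-0.3,"delta_pos":[0,0,0],"yaw":0},{"hand":-0.2,"delta_pos":[0,0,0],"yaw":0},{"hand":-0.2,"delta_pos":[0,0,0],"yaw":0},{"hand":-0.2,"delta_pos":[0,0,0],"yaw":0},{"hand":-0.2,"delta_pos":[0,0,-8],"yaw":0},{"hand":-0.2,"delta_pos":[0,0,-30],"yaw":0},{"hand":-0.2,"delta_pos":[0,0,-60],"yaw":0},{"hand":0.3,"delta_pos":[0,0,-90],"yaw":0},{"hand":0.3,"delta_pos":[0,0,-105],"yaw":0},{"hand":0.3,"delta_pos":[0,0,-105],"yaw":0},{"hand":0.3,"delta_pos":[0,0,-105],"yaw":0}]}}

```text
clock: 17.98
position: [530.5, 348.6, 140.2]
ee_rot: [-0.697, 0.717, 0.0, 0.001]
contact_force: [-0.1, 0.4, -0.7]
gripper_width: 55.8
grasp_force: 0.0
```

```bash
python3 d.py 435.3,-193,150,-1.65
```

```text
t 17.98 pos [530.5 348.6 140.2] psi -1.598 w 55.8 F [-0.1  0.4 -0.7] gf 0.0 j1,j6 [ 0.84 -0.86]
435.3,-193,150,-1.65 [544.0, 80.5, -11.2] yaw 0.052
```

Emit:
{"method": "apply_moves", "body": {"rows": [{"hand":0.3,"delta_pos":[20,3,-10],"yaw":0.03},{"hand":0.3,"delta_pos":[55,8,-10],"yaw":0.03},{"hand":0.3,"delta_pos":[93,14,-10],"yaw":0.03},{"hand":0.3,"delta_pos":[131,20,-10],"yaw":0.03},{"hand":0.3,"delta_pos":[169,25,-10],"yaw":0.03},{"hand":0.3,"delta_pos":[207,31,-10],"yaw":0.03},{"hand":0.3,"delta_pos":[245,36,-10],"yaw":0.03},{"hand":0.3,"delta_pos":[283,42,-10],"yaw":0.03},{"hand":0.3,"delta_pos":[321,48,-10],"yaw":0.03},{"hand":0.3,"delta_pos":[359,53,-10],"yaw":0.03},{"hand":0.3,"delta_pos":[397,59,-10],"yaw":0.03},{"hand":0.3,"delta_pos":[435,65,-10],"yaw":0.03}]}}

```text
clock: 18.98
position: [451.9, -86.5, 147.6]
ee_rot: [-0.687, 0.727, 0.001, -0.001]
contact_force: [0.6, 0.6, 0.3]
gripper_width: 55.6
grasp_force: 0.0
```

Emit:
{"method": "apply_moves", "body": {"rows": [{"hand":0.3,"delta_pos":[35,5,0],"yaw":0},{"hand":0.3,"delta_pos":[70,10,0],"yaw":0},{"hand":0.3,"delta_pos":[95,14,0],"yaw":0},{"hand":0.3,"delta_pos":[109,15.5,0],"yaw":0},{"hand":0.3,"delta_pos":[109,15.5,0],"yaw":0},{"hand":0.3,"delta_pos":[109,15.5,0],"yaw":0},{"hand":0.3,"delta_pos":[109,15.5,0],"yaw":0}]}}

```text
clock: 19.57
position: [431.4, -192.3, 147.9]
ee_rot: [-0.687, 0.727, 0.001, -0.0]
contact_force: [0.6, 0.7, 0.2]
gripper_width: 55.4
grasp_force: 0.0
```

```bash
python3 d.py 435.3,-193,29,-1.63; python3 -c "
from h import *
im=snap('side'); p=proj(im,[435.3,-193,11])[0]; print(p)
cv2.imwrite('pics/s7.png',cv2.resize(im['pixels'][:,:,::-1],None,fx=1.4,fy=1.4))"
```

```text
t 19.57 pos [ 431.4 -192.3  147.9] psi -1.628 w 55.4 F [0.6 0.7 0.2] gf 0.0 j1,j6 [-0.07  0.02]
435.3,-193,29,-1.63 [0.5, -4.1, 118.9] yaw 0.002
[174.31226164 341.65300211]
```

View pics/s7.png

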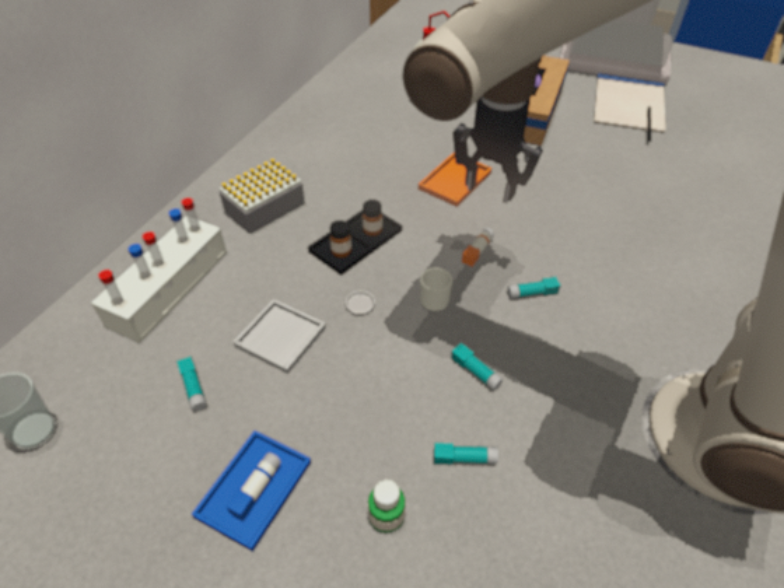

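The blue probe lies flat in the blue tray at about (485,255) in the scaled picture. The orange probe at (245,478) matches my estimate, so I'll grip it.

Emit:
{"method": "apply_moves", "body": {"rows": [{"hand":0.3,"delta_pos":[0,-3,25],"yaw":0},{"hand":0.3,"delta_pos":[0,-3,60],"yaw":0},{"hand":0.3,"delta_pos":[0,-3,90],"yaw":0},{"hand":0.3,"delta_pos":[0,-3,111],"yaw":0},{"hand":0.3,"delta_pos":[0,-3,118],"yaw":0},{"hand":0.3,"delta_pos":[0,-3,119],"yaw":0},{"hand":-0.1,"delta_pos":[0,-3,119],"yaw":0},{"hand":-0.4,"delta_pos":[0,-3,119],"yaw":0},{"hand":-1,"delta_pos":[0,-3,119],"yaw":0},{"hand":-1,"delta_pos":[0,-3,119],"yaw":0},{"hand":-1,"delta_pos":[0,-3,119],"yaw":0},{"hand":-1,"delta_pos":[0,-3,119],"yaw":0}]}}

```text
clock: 20.62
position: [436.1, -192.9, 31.3]
ee_rot: [-0.687, 0.727, -0.001, 0.001]
contact_force: [-0.8, 1.5, 6.1]
gripper_width: 20.0
grasp_force: 58.6
```

```bash
python3 d.py 546,-356,130,-1.737
```

```text
t 20.62 pos [ 436.1 -192.9   31.3] psi -1.627 w 20.0 F [-0.8  1.5  6.1] gf 58.6 j1,j6 [-0.07  0.02]
546,-356,130,-1.737 [156.6, -119.3, -98.2] yaw 0.11
```

Emit:
{"method": "apply_moves", "body": {"rows": [{"hand":-1,"delta_pos":[0,0,-15],"yaw":0},{"hand":-1,"delta_pos":[0,0,-45],"yaw":0},{"hand":-1,"delta_pos":[5,-4,-80],"yaw":0},{"hand":-1,"delta_pos":[18,-14,-98],"yaw":0.05},{"hand":-1,"delta_pos":[40,-30,-98],"yaw":0.11},{"hand":-1,"delta_pos":[64,-49,-98],"yaw":0.11},{"hand":-1,"delta_pos":[90,-69,-98],"yaw":0.11},{"hand":-1,"delta_pos":[116,-88,-98],"yaw":0.11},{"hand":-1,"delta_pos":[138,-105,-98],"yaw":0.11},{"hand":-1,"delta_pos":[152,-115,-98],"yaw":0.11},{"hand":-1,"delta_pos":[156.5,-119,-98],"yaw":0.11},{"hand":-1,"delta_pos":[156.5,-119,-98],"yaw":0.11}]}}

```text
clock: 21.62
position: [545.0, -356.9, 127.5]
ee_rot: [-0.645, 0.764, -0.0, 0.0]
contact_force: [0.4, -0.3, -0.1]
gripper_width: 19.7
grasp_force: 58.4
```

Emit:
{"method": "apply_moves", "body": {"rows": [{"hand":-1,"delta_pos":[0,0,0],"yaw":0},{"hand":-1,"delta_pos":[0,0,20],"yaw":0},{"hand":-1,"delta_pos":[0,0,45],"yaw":0},{"hand":-1,"delta_pos":[0,0,68],"yaw":0},{"hand":-1,"delta_pos":[0,0,82],"yaw":0},{"hand":-1,"delta_pos":[0,0,88],"yaw":0},{"hand":-1,"delta_pos":[0,0,90],"yaw":0},{"hand":-1,"delta_pos":[0,0,91],"yaw":0},{"hand":-1,"delta_pos":[0,0,91],"yaw":0}]}}

```text
clock: 22.37
position: [545.3, -355.8, 37.9]
ee_rot: [-0.646, 0.763, -0.001, 0.0]
contact_force: [-0.2, 0.6, 0.1]
gripper_width: 19.5
grasp_force: 58.4
```

Emit:
{"method": "apply_moves", "body": {"rows": [{"hand":-1,"delta_pos":[0,0,0.5],"yaw":0},{"hand":-1,"delta_pos":[0,0,1],"yaw":0},{"hand":-1,"delta_pos":[0,0,1.5],"yaw":0},{"hand":-1,"delta_pos":[0,0,2],"yaw":0},{"hand":-1,"delta_pos":[0,0,2.5],"yaw":0},{"hand":-1,"delta_pos":[0,0,2.5],"yaw":0}]}}

```text
clock: 22.87
position: [545.0, -356.1, 35.4]
ee_rot: [-0.646, 0.764, -0.0, 0.0]
contact_force: [-1.8, 1.6, 5.2]
gripper_width: 19.4
grasp_force: 58.9
```

Emit:
{"method": "apply_moves", "body": {"rows": [{"hand":-0.3,"delta_pos":[0,0,0],"yaw":0},{"hand":-0.2,"delta_pos":[0,0,0],"yaw":0},{"hand":-0.2,"delta_pos":[0,0,0],"yaw":0},{"hand":-0.2,"delta_pos":[0,0,0],"yaw":0},{"hand":-0.2,"delta_pos":[0,0,-8],"yaw":0},{"hand":-0.2,"delta_pos":[0,0,-30],"yaw":0},{"hand":-0.2,"delta_pos":[0,0,-60],"yaw":0},{"hand":0.3,"delta_pos":[0,0,-90],"yaw":0},{"hand":1,"delta_pos":[0,0,-105],"yaw":0},{"hand":1,"delta_pos":[0,0,-105],"yaw":0},{"hand":1,"delta_pos":[0,0,-105],"yaw":0}]}}

```text
clock: 23.78
position: [545.2, -356.0, 140.7]
ee_rot: [-0.646, 0.764, -0.001, 0.001]
contact_force: [0.2, 0.7, -0.6]
gripper_width: 80.5
grasp_force: 0.0
```

```bash
python3 d.py 455,-50,145,-1.6
python3 - <<'E'
from h import *
im=snap('top','t8.png')
for z,n in((50,'cup'),):print([(d['score'],toplane(im,d['location'],0)) for d in nets.pinpoint('top',n)][:2])
print(proj(im,[[455,-50,50],[455,-50,0]]))
im=snap('side');print(proj(im,[[455,-50,50],[455,-50,0]]))
cv2.imwrite('pics/s8.png',cv2.resize(im['pixels'][90:240,240:400,::-1],None,fx=4,fy=4))
E
```

```text
t 23.78 pos [ 545.2 -356.   140.7] psi -1.738 w 80.5 F [ 0.2  0.7 -0.6] gf 0.0 j1,j6 [-0.33  0.16]
455,-50,145,-1.6 [-286.8, 139.8, -4.8] yaw -0.138
[(0.56, array([446.21504877, -55.76836912,   0.        ])), (0.16, array([5.27062718e+02, 3.41618057e+02, 1.13686838e-13]))]
[[233.17171276 310.91269192]
 [235.75928098 309.83333607]]
[[198.72160167 311.95986678]
 [213.71454526 310.65555583]]
```

View pics/s8.png

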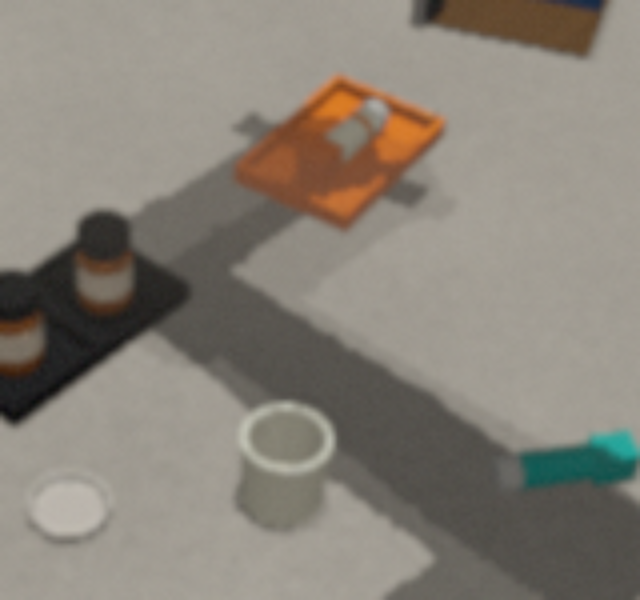

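The orange probe lies in its tray. The cup rim centre in the full side picture is at about (199.5,312) against my predicted (198.7,312), so I'll go to the cup.

Emit:
{"method": "apply_moves", "body": {"rows": [{"hand":1,"delta_pos":[-16,8,-5],"yaw":-0.05},{"hand":1,"delta_pos":[-48,23,-5],"yaw":-0.1},{"hand":1,"delta_pos":[-82,40,-5],"yaw":-0.138},{"hand":1,"delta_pos":[-116,57,-5],"yaw":-0.138},{"hand":1,"delta_pos":[-150,73,-5],"yaw":-0.138},{"hand":1,"delta_pos":[-184,90,-5],"yaw":-0.138},{"hand":1,"delta_pos":[-218,106,-5],"yaw":-0.138},{"hand":1,"delta_pos":[-250,122,-5],"yaw":-0.138},{"hand":1,"delta_pos":[-276,134,-5],"yaw":-0.138},{"hand":1,"delta_pos":[-287,140,-5],"yaw":-0.138},{"hand":1,"delta_pos":[-287,140,-5],"yaw":-0.138},{"hand":1,"delta_pos":[-287,140,-5],"yaw":-0.138}]}}

```text
clock: 24.93
position: [454.0, -49.2, 143.5]
ee_rot: [-0.697, 0.717, 0.0, -0.001]
contact_force: [0.8, -1.0, 0.3]
gripper_width: 85.5
grasp_force: 0.0
```

Emit:
{"method": "apply_moves", "body": {"rows": [{"hand":1,"delta_pos":[0,0,0],"yaw":0},{"hand":1,"delta_pos":[0,0,25],"yaw":0},{"hand":1,"delta_pos":[0,0,60],"yaw":0},{"hand":1,"delta_pos":[0,0,90],"yaw":0},{"hand":1,"delta_pos":[0,0,104],"yaw":0},{"hand":1,"delta_pos":[0,0,107],"yaw":0},{"hand":0.6,"delta_pos":[0,0,107],"yaw":0},{"hand":0.3,"delta_pos":[0,0,107],"yaw":0},{"hand":-1,"delta_pos":[0,0,107],"yaw":0},{"hand":-1,"delta_pos":[0,0,107],"yaw":0},{"hand":-1,"delta_pos":[0,0,107],"yaw":0},{"hand":-1,"delta_pos":[0,0,107],"yaw":0}]}}

```text
clock: 25.93
position: [455.6, -49.7, 38.7]
ee_rot: [-0.697, 0.717, -0.001, 0.001]
contact_force: [-0.6, -2.4, 6.7]
gripper_width: 49.6
grasp_force: 62.2
```

```bash
python3 d.py 638,128,130,-1.632
```

```text
t 25.93 pos [455.6 -49.7  38.7] psi -1.599 w 49.6 F [-0.6 -2.4  6.7] gf 62.2 j1,j6 [ 0.25 -0.28]
638,128,130,-1.632 [-182.8, -177.6, -90.7] yaw 0.033
```

Emit:
{"method": "apply_moves", "body": {"rows": [{"hand":-1,"delta_pos":[0,0,-15],"yaw":0},{"hand":-1,"delta_pos":[0,0,-45],"yaw":0},{"hand":-1,"delta_pos":[-4,-4,-80],"yaw":0},{"hand":-1,"delta_pos":[-18,-17,-91],"yaw":0.03},{"hand":-1,"delta_pos":[-40,-39,-91],"yaw":0.03},{"hand":-1,"delta_pos":[-65,-63,-91],"yaw":0.03},{"hand":-1,"delta_pos":[-90,-87,-91],"yaw":0.03},{"hand":-1,"delta_pos":[-115,-112,-91],"yaw":0.03},{"hand":-1,"delta_pos":[-140,-136,-91],"yaw":0.03},{"hand":-1,"delta_pos":[-163,-158,-91],"yaw":0.03},{"hand":-1,"delta_pos":[-178,-173,-91],"yaw":0.03},{"hand":-1,"delta_pos":[-183,-177.5,-91],"yaw":0.03}]}}

```text
clock: 26.93
position: [639.4, 130.7, 128.2]
ee_rot: [-0.687, 0.727, -0.0, 0.001]
contact_force: [1.0, -0.1, 0.2]
gripper_width: 49.7
grasp_force: 62.2
```

Emit:
{"method": "apply_moves", "body": {"rows": [{"hand":-1,"delta_pos":[0,0,0],"yaw":0},{"hand":-1,"delta_pos":[0,0,0],"yaw":0},{"hand":-1,"delta_pos":[0,0,20],"yaw":0},{"hand":-1,"delta_pos":[0,0,45],"yaw":0},{"hand":-1,"delta_pos":[0,0,65],"yaw":0},{"hand":-1,"delta_pos":[0,0,77],"yaw":0},{"hand":-1,"delta_pos":[0,0,82],"yaw":0},{"hand":-1,"delta_pos":[0,0,84],"yaw":0},{"hand":-1,"delta_pos":[0,0,84],"yaw":0}]}}

```text
clock: 27.68
position: [637.3, 127.9, 44.7]
ee_rot: [-0.686, 0.728, -0.0, 0.0]
contact_force: [0.1, 0.1, 0.2]
gripper_width: 49.6
grasp_force: 62.1
```

Emit:
{"method": "apply_moves", "body": {"rows": [{"hand":-1,"delta_pos":[0,0,0.5],"yaw":0},{"hand":-1,"delta_pos":[0,0,1],"yaw":0},{"hand":-1,"delta_pos":[0,0,1.5],"yaw":0},{"hand":-1,"delta_pos":[0,0,2],"yaw":0},{"hand":-1,"delta_pos":[0,0,2],"yaw":0}]}}

```text
clock: 28.1
position: [637.5, 128.3, 42.8]
ee_rot: [-0.686, 0.728, -0.0, 0.0]
contact_force: [-0.8, -0.1, 1.8]
gripper_width: 49.4
grasp_force: 62.3
```

Emit:
{"method": "apply_moves", "body": {"rows": [{"hand":-1,"delta_pos":[0,0,0.3],"yaw":0},{"hand":0.3,"delta_pos":[0,0,0.3],"yaw":0},{"hand":0.5,"delta_pos":[0,0,0.3],"yaw":0},{"hand":0.6,"delta_pos":[0,0,0.3],"yaw":0},{"hand":0.6,"delta_pos":[0,0,0.3],"yaw":0},{"hand":0.6,"delta_pos":[0,0,-10],"yaw":0},{"hand":0.6,"delta_pos":[0,0,-35],"yaw":0},{"hand":0.6,"delta_pos":[0,0,-70],"yaw":0},{"hand":0.6,"delta_pos":[0,0,-105],"yaw":0},{"hand":0.6,"delta_pos":[-35,0,-120],"yaw":0},{"hand":0.6,"delta_pos":[-70,20,-120],"yaw":0},{"hand":0.6,"delta_pos":[-105,40,-120],"yaw":0}]}}

```text
clock: 29.1
position: [604.3, 236.3, 164.9]
ee_rot: [-0.685, 0.728, -0.0, 0.002]
contact_force: [0.2, 0.9, -1.1]
gripper_width: 68.0
grasp_force: 0.0
```

Emit:
{"method": "apply_moves", "body": {"rows": [{"hand":0.6,"delta_pos":[-35,20,0],"yaw":0},{"hand":0.6,"delta_pos":[-70,40,0],"yaw":0},{"hand":0.6,"delta_pos":[-105,60,0],"yaw":0},{"hand":0.6,"delta_pos":[-140,80,0],"yaw":0},{"hand":0.6,"delta_pos":[-175,100,0],"yaw":0},{"hand":0.6,"delta_pos":[-210,120,0],"yaw":0},{"hand":0.6,"delta_pos":[-240,140,-20],"yaw":0},{"hand":0.6,"delta_pos":[-260,150,-20],"yaw":0},{"hand":0.6,"delta_pos":[-280,160,-20],"yaw":0},{"hand":0.6,"delta_pos":[-280,160,-20],"yaw":0}]}}

```text
clock: 29.93
position: [458.2, 528.1, 182.9]
ee_rot: [-0.688, 0.726, 0.0, 0.001]
contact_force: [-0.3, 0.6, -0.6]
gripper_width: 68.2
grasp_force: 0.0
```

```bash
python3 d.py
python3 - <<'E'
from h import *
im=snap('top','t9.png'); im=snap('side','s9.png')
E
```

```text
t 29.93 pos [458.2 528.1 182.9] psi -1.625 w 68.2 F [-0.3  0.6 -0.6] gf 0.0 j1,j6 [ 1.09 -1.14]
```

View pics/t9.png

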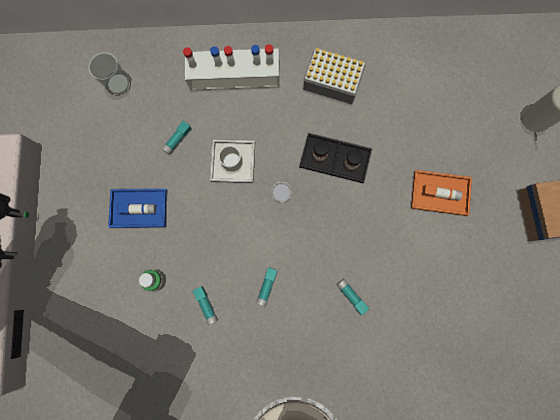

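View pics/s9.png

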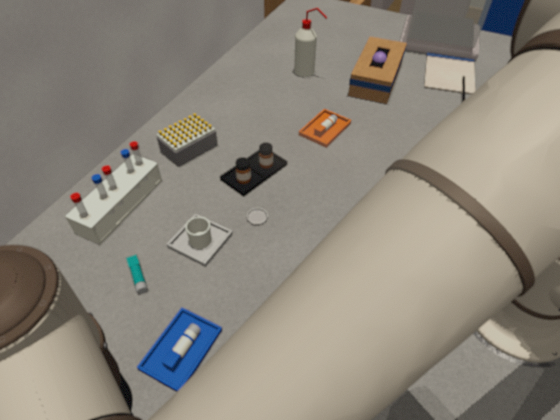

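The top view shows everything placed: vials at (151,321) and (161,353) in separate bays, blue probe at (209,138), orange probe at (193,441), cup upright at (158,231). The bottle is unmoved at (280,150) and the arm is clear. I'll hand in.

```bash
python3 -c "
from bench import workorder
print(workorder.job_done())"
```

```text
the job is handed in; nothing more can be done
None
```

The job is handed in at about 30 s on the robot's clock: both vials stand in separate bays, each probe lies flat in its own tray, the cup stands upright in the metal tray, and the bottle was not touched; the hand-in returned no verdict.

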